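# Seat a carving blank in the jig and turn the keeper over it

## Robot

A 6-joint arm with a two-finger parallel gripper is mounted at the origin on the work surface. World frame = base frame: x ahead of the robot, y to its left, z up, the work surface at z = 0. Lengths are in m, angles in rad, forces in N, time in s.
With the tool pointing down it reaches from about 0.275 to 0.725 m from the base axis. Payload 15.9 kg.
Tool frame: the origin (TCP) lies at the very end of the fingers, on their centre line; the grasp point (between the pads) lies 19 mm behind it; x points along the fingers, y is the direction in which the jaws open and shut, and the axes are right-handed (so a half turn about x gives the same grasp; the last joint's range is limited). The gripper opens to 85 mm and grips with 20 to 120 N. Pads are 22 mm wide; open, the fingers measure 114 mm over their backs; the gripper's body (76 mm by 85 mm) begins 54 mm behind the grasp point. The pads swing forward as they close: fully open they stand 13 mm farther back than shut.
Start: joints at [-1.144, 0.213, -0.034, 1.323, 0, 1.571], TCP at [0.207, -0.455, 0.231] pointing down, gripper open.
Joint ranges: [-2.98, 2.98], [-0.74, 1.72], [-1.14, 1.35], [-2.1, 2.04], [-1.57, 1.44], [-3.14, 3.14]. Speed limits (rad/s): [1.89, 1.89, 2.39, 2.57, 3.14, 3.14].

## Interface

Orientations are given as a unit quaternion [w, x, y, z].
In Python, from workcell import telemetry, read_camera, camera_params, robot gives the robot as it stands.
- The arm moves only by the tool jog_arm, never from a script. Its argument "targets" is a list of rows, each a list of 3 entries, a list of its own where there are three numbers: the shift along the world's x, y, z in units of 25 mm (1.0 is 25 mm), then the turn, a rotation vector about the world's x, y, z in units of 6 degrees (1.0 is 6 degrees), then the finger opening in mm, from 0 to 85.4. A call has 1 to 12 rows; each row shifts and turns the commanded pose from where the row before left it; what a row does not reach is not made up. A row lasts 1/10 s, in which the tool goes at most 50 mm and 8.59 degrees, less where a joint would pass 70% of its speed; a pose out of reach is approached as far as the arm can. A call is refused whole if a number of a shift passes 1 or a number of a turn 1, either way. A call with a gripper value outside its range is refused whole. The fingers move at their own pace and stop on an object; "squeeze" is the grip in N (left out, the last holds). Time passes only in rows, so rows that do not move let the fingers close. It gives the time, the measured TCP pose, the force and the opening at its end, in the units of the state.
- telemetry.read_state(): the state, without advancing time (a new reading comes with each control period).
- read_camera(name): name is "side" or "top"; returns (picture, depth): 480x640x3 uint8, blue, green, red; 480x640 float32, m along the optical axis (not along the pixel's ray), 0 where there is no reading.
- camera_params(name): a dict with "intrinsics" (3x3 intrinsics, pixels), "world_to_cam" (4x4, takes a point from world to camera coordinates). Camera axes: x right, y down, z forward; pixel columns grow to the right and rows downward; lengths in m; the calibration is good to about 2 mm. A picture is of the moment at which its call begins. camera_params takes no time and is no camera call.
- robot.hand_in(): hands the job in, once; it reports no verdict.
The state is a dict: "clock": time; "joint_positions": joint angles; "dq": joint speeds; "tau": joint torques, N m; "ee_pos": TCP position; "ee_rot": TCP orientation; "force": force on the tool from outside, world axes, zero at the start; "torque": the same for the moment, N m; "gripper_width": finger opening in m.
Only numpy, scipy, OpenCV 4.12 (cv2) and the standard library are available. Lean on these libraries where they do the work, as an engineer would, in place of code of your own. Each camera call takes 0.05 s, during which the arm holds its last target. There are 200 camera calls.

## Task

Swing the brass keeper bar fully clear of the green-floored pocket in the wooden jig board, then slide the dark wooden blank along the board, without picking it up, until it has dropped into the pocket and lies flat and square on the pocket's floor. Then swing the keeper back so that it lies straight across the seated blank, and leave the other things on the bench where they are.

Things in the scene. Friction and masses are not known exactly. Their poses are not given: they have to be found in the camera images.
- board: Pale wooden jig board fixed to the bench, 460 x 220 mm. Origin: centre of its underside. x runs along its length to the pocket, y across. Deck 26 mm above the bench, from x -230 to +82.5 mm, then a sunk green pocket. Two fences (tops at 43 mm, 43 mm wide, 104 mm apart) run from x 45 mm to the end stop; from x 3 to 50 mm they flare to a mouth about 150 mm wide.
- pocket (a point): Centre of the pocket's floor, 145 mm along the board's x axis, 16 mm above the bench and 10 mm below the deck; axes as the board's. The pocket is 125 mm along x (from the step down at the deck's edge to the end stop, 43 mm above the bench) and 104 mm along y, between the fences.
- blank: Dark wooden block with a pale ring and two brass lines on its top, 120 (x) x 100 (y) x 24 mm (z), about 200 g, lying on the deck. Origin: centre of its underside. Its 120 mm side points roughly along the board's x.
- keeper (a joint): Angle of the brass keeper bar, rad: 0 = straight across the pocket (along the board's -y from the pivot; a stop), growing anticlockwise seen from above; about 1.57 = along the fence towards the end stop, clear of the pocket; 2.1 = other stop. It stays where it is left (about 0.7 N at the peg moves it).
- keeper_pivot (a point): Pivot of the keeper, on top of the +y fence, 43 mm above the bench; at 115, 75 mm in the board's x, y; axes as the board's.
- keeper_peg (a point): Centre of the top of the red upright peg near the keeper's free end, 18 mm in diameter, 100 mm from the pivot, 86 mm above the bench. The peg stands 34 mm above the bar; the bar is 125 mm x 20 mm, 8 mm thick, from 44 to 52 mm above the bench, 4 mm above the top of a seated blank.
- cuff_c: Pale wooden bracelet cuff, upright ring 68 mm across, 45 mm high, standing on the bench beyond the board; origin: centre of its underside. Leave alone.
- can: Blue can, 66 mm across, 120 mm high, on the bench beyond the board; origin: centre of its underside. Leave alone.
- pot: White cup, 80 mm across, 80 mm high, on the bench beyond the board; origin: centre of its underside. Leave alone.
- rotary: Blue rotary hand tool, 180 mm long, 26 mm thick, lying on the bench to the left; origin under its middle. Leave alone.
- brush: Bench brush lying on the bench to the right, about 200 mm long; origin under its middle. Leave alone.
Not all that is in view belongs to the job. Of the things like the blank, leave any that is red; of the rest the larger one is meant.

How it is judged:
By the outcome, as a careful person would: the job done as asked, in the order asked, and still so for the second after the job is handed in, with the robot touching nothing.
It also fails if it takes over 72 s, if anything falls off the work surface, if the arm or the gripper's body presses on something with over 40 N, if the wrist force passes 120 N, or if a joint passes its speed limit or range.

## Working session

There is one attempt and no reset: what is moved stays moved. The work goes in short steps, Python scripts to look and compute and a tool call to move; the robot and the scene stay as the last step left them, time stands still between calls to the robot, and variables do not carry over. Pictures are saved under pics/ and viewed, about 8 in all and at most 12, crops included, and the job is handed in when it is done.

Besides the shell and the picture viewer there is one more tool, called after "Call:" as name(argument=value, ...) on one line, values as JSON. jog_arm: Moves the arm, as the interface text tells. Its arguments: {"type":"object","properties":{"targets":{"type":"array"},"squeeze":{"type":"number"}},"required":["targets"]}

```bash
mkdir -p pics
cat > h.py <<'E'
import numpy as np, cv2
from workcell import telemetry, read_camera, camera_params, robot
def look(n,f=None):
    im,d=read_camera(n)
    if f: cv2.imwrite('pics/'+f,im)
    return im,d
def ray(n,uv,z):
    p=camera_params(n);K=np.array(p['intrinsics']);T=np.array(p['world_to_cam'])
    uv=np.atleast_2d(np.array(uv,float));R=T[:3,:3];c=-R.T@T[:3,3]
    d=(R.T@np.linalg.inv(K)@np.c_[uv,np.ones(len(uv))].T).T
    return c+d*((z-c[2])/d[:,2])[:,None]
def cloud(n,depth):
    p=camera_params(n);K=np.array(p['intrinsics']);T=np.array(p['world_to_cam'])
    v,u=np.mgrid[:480,:640]
    P=np.stack([(u-K[0,2])/K[0,0]*depth,(v-K[1,2])/K[1,1]*depth,depth],-1)
    return (P-T[:3,3])@T[:3,:3]
E
python3 - <<'E'
from h import *
look('top','top0.png');look('side','side0.png')
s=telemetry.read_state();print(s['clock'],s['ee_pos'],s['ee_rot'],s['gripper_width'])
for n in('top','side'):
    T=np.array(camera_params(n)['world_to_cam']);print(n,-T[:3,:3].T@T[:3,3])
E
```

```text
0.1 [ 0.20686013 -0.45487051  0.230873  ] [-0.14942896 -0.69098936 -0.15009867  0.69114042] 0.0853007236330827
top [0.37702785 0.03475914 0.94727285]
side [0.0944902  0.75990515 0.9525878 ]
```

View pics/top0.png

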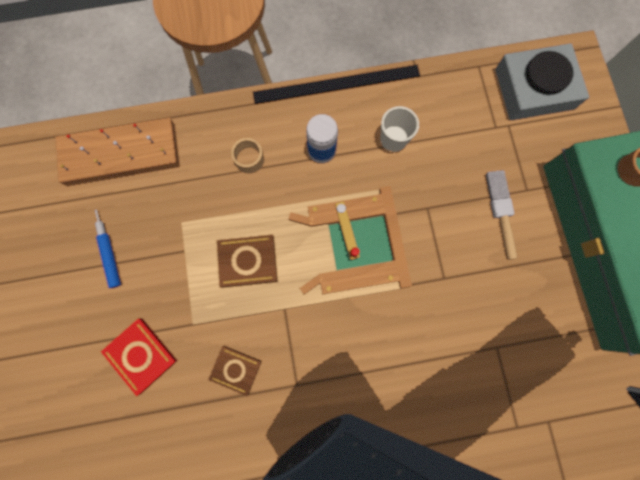

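View pics/side0.png

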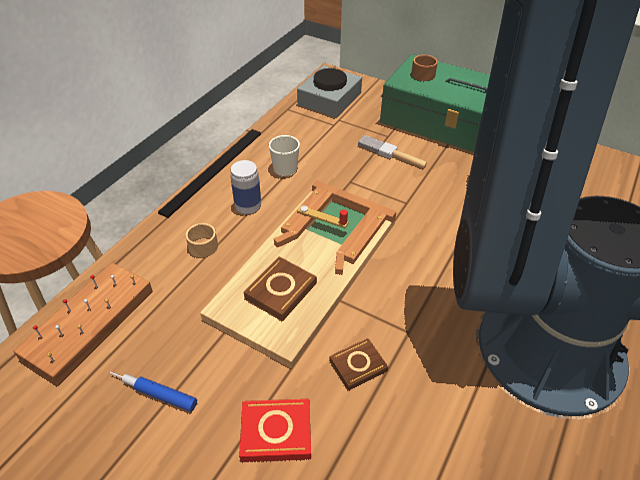

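The top view shows the blank at (247,261), the pocket at (360,240), the keeper pivot at (342,208) and the red peg at (353,253). The small dark block at (235,370) and the red one at (138,357) are decoys. Board x runs to the image right, which is about world -y. Next I'll measure.

```bash
cat >> h.py <<'E'
def rect(P):
    (c,s,a)=cv2.minAreaRect((P[:,:2]*1000).astype(np.float32)); return np.round(c,1),np.round(s,1),round(a,2)
def ccmask(m,seed):
    n,l,st,_=cv2.connectedComponentsWithStats(m.astype(np.uint8)); x,y=seed
    w=l[y-6:y+7,x-6:x+7]; w=w[w>0]; return l==np.bincount(w).argmax()
E
python3 - <<'E'
from h import *
im,d=look('top'); C=cloud('top',d); hsv=cv2.cvtColor(im,cv2.COLOR_BGR2HSV)
z=C[...,2]
roi=np.zeros((480,640),bool); roi[180:330,170:420]=1
print('bench z',np.median(z[340:345,150:180]),'deck z',np.median(z[235:290,200:210]),'floor',np.median(z[255:262,365:380]),'blank',np.median(z[255:265,240:252]),'fence',np.median(z[208:211,365:375]))
m=roi&(z>.018)&(d>0); m=ccmask(m,(210,270)); m=cv2.morphologyEx(m.astype(np.uint8),cv2.MORPH_OPEN,np.ones((5,5)))>0
print('board',rect(C[m]))
# deck left/long edges by colour rays
pale=(hsv[...,2]>170)&(hsv[...,1]<125)&roi
pm=ccmask(pale,(210,270)); cs,_=cv2.findContours(pm.astype(np.uint8),0,1)
h=max(cs,key=cv2.contourArea)[:,0]; P=ray('top',h,.026); print('pale',rect(P))
b=roi&(hsv[...,2]<115)&(z>.035); cs,_=cv2.findContours(b.astype(np.uint8),0,1); k=max(cs,key=cv2.contourArea)
m2=roi&(z>.041)&(z<.06); m2[:,285:]=0; print('blank depth',rect(C[m2]),m2.sum())
print('blank col',rect(ray('top',k[:,0],.05)))
g=(hsv[...,0]>60)&(hsv[...,0]<95)&(hsv[...,1]>80)&roi; cs,_=cv2.findContours(g.astype(np.uint8),0,1); print('green',rect(ray('top',np.vstack(cs)[:,0],.016)))
r=((hsv[...,0]<6)|(hsv[...,0]>174))&(hsv[...,1]>170)&(hsv[...,2]>120)&roi; r[:,:340]=0
v,u=np.nonzero(r);print('red',len(v),u.mean(),v.mean()); q=r&(z>.078); print('peg top',C[q].mean(0) if q.any() else None, q.sum(), ray('top',[u.mean(),v.mean()],.075))
y=(hsv[...,0]>18)&(hsv[...,0]<30)&(hsv[...,1]>140)&roi; 
s,ds=look('side'); Cs=cloud('side',ds); hs=cv2.cvtColor(s,cv2.COLOR_BGR2HSV)
r=((hs[...,0]<6)|(hs[...,0]>174))&(hs[...,1]>170);r[:200]=0;r[235:]=0;r[:,:330]=0;r[:,360:]=0
v,u=np.nonzero(r);print('side red',u.min(),u.max(),v.min(),v.max(), 'top', Cs[r&(Cs[...,2]>.081)].mean(0),(r&(Cs[...,2]>.081)).sum())
E
```

```text
bench z 0.002664762843580213 deck z 0.02675193722209141 floor 0.017222411415645726 blank 0.0512227158628724 fence 0.04374266209381837
board (array([528.9,  64.8]), array([461.1, 221.4]), 89.53)
pale (array([529.8,  78.1]), array([441.7, 227.8]), 89.45)
blank depth (array([528.8, 163.9]), array([120.6, 100.3]), 85.57) 2776
blank col (array([550.6, 201.3]), array([33.4, 27.3]), 82.42)
green (array([530.2, -81.2]), array([119.1,  96. ]), 89.58)
red 45 354.4222222222222 251.48888888888888
peg top [ 0.50164876 -0.05705051  0.08609146] 45 [[ 0.5032554  -0.05823608  0.075     ]]
side red 340 347 210 224 top [ 0.48936724 -0.0307233   0.1089974 ] 36
```

Run:
```python
from h import *
from scipy.spatial.transform import Rotation as R
s=telemetry.read_state();w,x,y,z=s['ee_rot'];M=R.from_quat([x,y,z,w]).as_matrix();print(M.round(3));
ya=M[:,1];print('jaw yaw deg',np.degrees(np.arctan2(ya[1],ya[0])),'pos',s['ee_pos'])
print('to peg shift units',(np.array([.5016,-.057,.16])-s['ee_pos'])/.025)
```

```text
[[-0.     0.414 -0.91 ]
 [ 0.001 -0.91  -0.414]
 [-1.    -0.001 -0.   ]]
jaw yaw deg -65.54584015248784 pos [ 0.20689838 -0.45496904  0.23100442]
to peg shift units [11.7880648  15.91876159 -2.84017673]
```

Call:
jog_arm(targets=[[[0.75,1,0],[0,0,-0.5],34],[[0.75,1,0],[0,0,-0.5],34],[[0.75,1,0],[0,0,-0.5],34],[[0.75,1,0],[0,0,-0.5],34],[[0.75,1,-0.1],[0,0,0],34],[[0.75,1,-0.2],[0,0,0],34],[[0.75,1,-0.2],[0,0,0],34],[[0.75,1,-0.2],[0,0,0],34],[[0.75,1,-0.3],[0,0,0],34],[[0.75,1,-0.3],[0,0,0],34],[[0.75,1,-0.3],[0,0,0],34],[[0.75,1,-0.3],[0,0,0],34]])

```text
clock: 1.4
ee_pos: [0.4325, -0.1539, 0.1835]
ee_rot: [-0.077, -0.703, -0.077, 0.703]
force: [0.3, -1.5, 1.2]
gripper_width: 0.0341
```

Call:
jog_arm(targets=[[[0.75,1,-0.2],[0,0,0],34],[[0.75,1,-0.2],[0,0,0],34],[[0.75,1,-0.2],[0,0,0],34],[[0.5,0.9,-0.2],[0,0,0],34],[[0,0,0],[0,0,0],34],[[0,0,0],[0,0,0],34]])

```text
clock: 2.0
ee_pos: [0.5005, -0.0574, 0.1635]
ee_rot: [-0.077, -0.703, -0.077, 0.703]
force: [-0.5, 0.5, -0.3]
gripper_width: 0.0337
```

Call:
jog_arm(targets=[[[0,0,-0.8],[0,0,0],34],[[0,0,-0.8],[0,0,0],34],[[0,0,-0.8],[0,0,0],34],[[0,0,-0.8],[0,0,0],34],[[0,0,-0.8],[0,0,0],34],[[0,0,-0.1],[0,0,0],30],[[0,0,0],[0,0,0],30]])

```text
clock: 2.7
ee_pos: [0.5003, -0.0582, 0.0616]
ee_rot: [-0.076, -0.703, -0.076, 0.703]
force: [0.3, 0.5, -0.0]
gripper_width: 0.0302
```

Run:
```python
from h import *
im,_=look('side'); cv2.imwrite('pics/s1.png',cv2.resize(im[150:300,250:450],(800,600)))
```

```text
(no output)
```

View pics/s1.png

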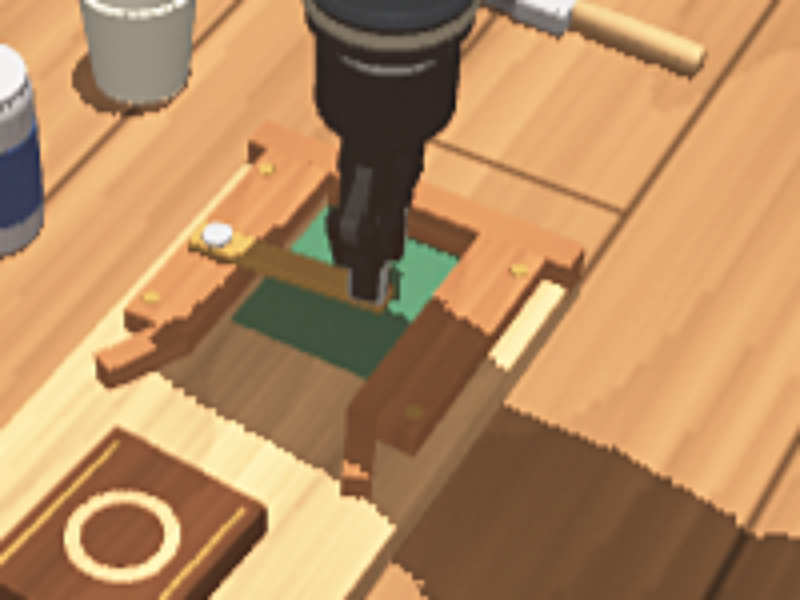

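The fingers straddle the red peg, and the bar is still across the pocket. Now I'll swing it out.

Call:
jog_arm(targets=[[[0,0,0],[0,0,0],23],[[0.05,-0.42,0],[0,0,0.5],23],[[0.09,-0.41,0],[0,0,0.8],23],[[0.13,-0.4,0],[0,0,1],23],[[0.17,-0.38,0],[0,0,1],23],[[0.21,-0.36,0],[0,0,1],23],[[0.25,-0.34,0],[0,0,1],23],[[0.28,-0.31,0],[0,0,1],23],[[0.31,-0.28,0],[0,0,1],23]])

```text
clock: 3.65
ee_pos: [0.5386, -0.1306, 0.0623]
ee_rot: [0.335, 0.623, 0.334, -0.623]
force: [-0.1, 0.6, 0.8]
gripper_width: 0.023
```

Call:
jog_arm(targets=[[[0.34,-0.245,0],[0,0,1],23],[[0.365,-0.205,0],[0,0,1],23],[[0.385,-0.17,0],[0,0,1],23],[[0.4,-0.125,0],[0,0,1],23],[[0.41,-0.085,0],[0,0,1],23],[[0.42,-0.04,0],[0,0,1],23],[[0.42,0,0],[0,0,1],23],[[0.42,0.05,0],[0,0,1],23],[[0,0,0],[0,0,0],23],[[0,0,0],[0,0,0],36],[[0,0,0],[0,0,0],36]])

```text
clock: 4.75
ee_pos: [0.6166, -0.1507, 0.0617]
ee_rot: [0.558, 0.435, 0.558, -0.435]
force: [-0.6, -0.3, 0.2]
gripper_width: 0.0359
```

Call:
jog_arm(targets=[[[0,0,1],[0,0,0],36],[[0,0,1],[0,0,0],36],[[0,0.4,0.8],[0,0,0],36],[[-0.4,1,0],[0,0,-0.6],60],[[-0.5,1,0],[0,0,-0.6],60],[[-0.5,1,0],[0,0,-0.6],60],[[-0.5,1,0],[0,0,-0.65],60],[[-0.5,1,0],[0,0,0],60],[[-0.5,1,0],[0,0,0],60],[[-0.5,1,0],[0,0,0],60],[[-0.1,1,0],[0,0,0],60],[[0,1,0],[0,0,0],60]])

```text
clock: 5.95
ee_pos: [0.5286, 0.0851, 0.1318]
ee_rot: [0.498, 0.503, 0.497, -0.502]
force: [-0.4, 1.2, 0.3]
gripper_width: 0.0599
```

Call:
jog_arm(targets=[[[0,1,0],[0,0,0],60],[[0,1,0],[0,0,0],60],[[0,1,0],[0,0,0],60],[[0,1,0],[0,0,0],60],[[0,1,0],[0,0,0],60],[[0,1,0],[0,0,0],60],[[0,1,0],[0,0,0],60],[[0,0.2,0],[0,0,0],60],[[0,0,0],[0,0,0],60]])

```text
clock: 6.85
ee_pos: [0.5292, 0.2646, 0.1313]
ee_rot: [-0.498, -0.502, -0.498, 0.502]
force: [0.0, -0.5, -0.9]
gripper_width: 0.0599
```

Run:
```python
from h import *
from scipy.spatial.transform import Rotation as R
im,d=look('top'); cv2.imwrite('pics/t2.png',cv2.resize(im[180:340,170:420],(800,512)))
s=telemetry.read_state();w,x,y,z=s['ee_rot'];M=R.from_quat([x,y,z,w]).as_matrix()
print(s['ee_pos'],M[:,1],M[:,0],s['joint_positions'])
```

```text
[0.52918806 0.26389786 0.13135716] [ 9.99964998e-01 -8.36557916e-03 -1.38814121e-04] [-1.41424253e-04 -3.11417833e-04 -9.99999942e-01] [ 4.62709654e-01  4.35385079e-01  2.11280366e-02  1.15680485e+00
 -2.15542911e-04  2.04187166e+00]
```

View pics/t2.png

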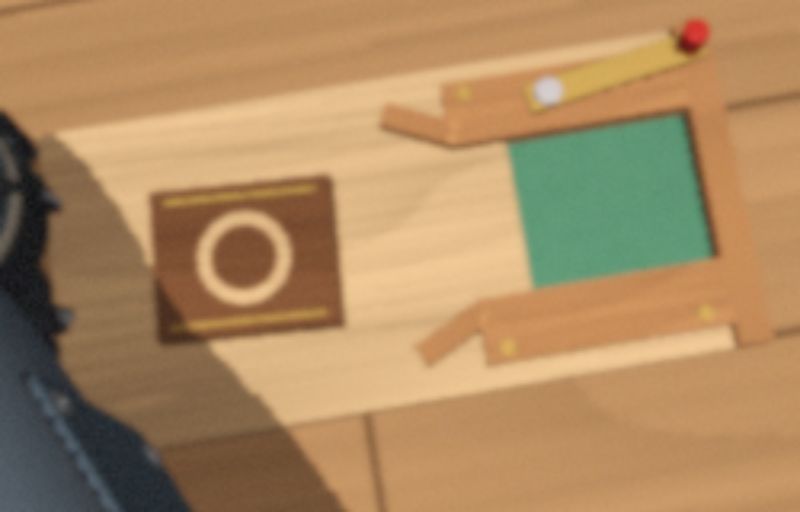

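The keeper lies clear along the fence, with the peg at crop (693,33), and the pocket is open. The blank is at crop (247,258). Next I lower the fingers behind it.

Call:
jog_arm(targets=[[[0,0,-0.8],[0,0,0],60],[[0,0,-0.8],[0,0,0],60],[[0,0,-0.8],[0,0,0],60],[[0,0,-0.8],[0,0,0],60],[[0,0,-0.6],[0,0,0],60],[[0,0,-0.25],[0,0,0],60],[[0,0,0],[0,0,0],60]])

```text
clock: 7.6
ee_pos: [0.5291, 0.2633, 0.0297]
ee_rot: [-0.498, -0.502, -0.498, 0.503]
force: [0.3, -0.1, 0.5]
gripper_width: 0.0603
```

Call:
jog_arm(targets=[[[0,-0.4,0],[0,0,0],60],[[0,-0.3,0],[0,0,0],60],[[0,-0.3,0],[0,0,0],60],[[0,-0.3,0],[0,0,0],60],[[0,-0.3,0],[0,0,0],60],[[0,-0.3,0],[0,0,0],60],[[0,-0.3,0],[0,0,0],60],[[0,-0.3,0],[0,0,0],60],[[0,-0.3,0],[0,0,0],60],[[0,-0.3,0],[0,0,0],60],[[0,-0.3,0],[0,0,0],60],[[0,0,0],[0,0,0],60]])

```text
clock: 8.8
ee_pos: [0.5294, 0.1783, 0.03]
ee_rot: [-0.498, -0.502, -0.498, 0.502]
force: [-0.8, 1.2, -0.0]
gripper_width: 0.0599
```

Run:
```python
from h import *
im,d=look('top'); C=cloud('top',d); z=C[...,2]
hsv=cv2.cvtColor(im,cv2.COLOR_BGR2HSV)
m=(z>.041)&(z<.058)&(C[...,0]<.6)&(C[...,0]>.455)&(C[...,1]>.053)&(C[...,1]<.3)&(hsv[...,1]>60)
print(rect(C[m]),m.sum()); cv2.imwrite('pics/t3.png',cv2.resize(im[180:340,170:420],(800,512)))
```

```text
(array([520.8,  90.8]), array([142., 101.]), 10.23) 1853
```

View pics/t3.png

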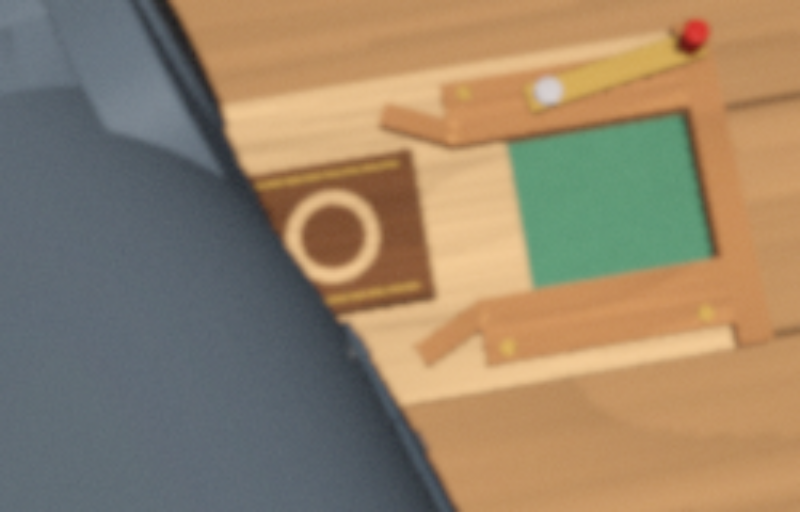

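The blank is now square to the board. Its ring is at crop (333,236) and the fence mouth is just ahead. I'll check its lateral offset.

Run:
```python
from h import *
p=lambda c:[170+c[0]*.3125,180+c[1]*.3125]
print(ray('top',[p((333,236)),p((411,151)),p((433,298))],.05))
print('fence inner top edges',ray('top',[p((455,145)),p((487,300))],.043),ray('top',[p((688,108)),p((718,258))],.043))
```

```text
[[0.53197129 0.10484624 0.05      ]
 [0.57881034 0.04531185 0.05      ]
 [0.48052014 0.04765222 0.05      ]]
fence inner top edges [[0.57920304 0.0159018  0.043     ]
 [0.47380413 0.01341392 0.043     ]] [[ 0.57643592 -0.14180263  0.043     ]
 [ 0.4740369  -0.14016613  0.043     ]]
```

Call:
jog_arm(targets=[[[-0.03,-0.2,0],[0,0,0],60],[[-0.03,-0.2,0],[0,0,0],60],[[-0.03,-0.2,0],[0,0,0],60],[[-0.03,-0.2,0],[0,0,0],60],[[0,-0.2,0],[0,0,0],60],[[0,-0.2,0],[0,0,0],60],[[0,-0.2,0],[0,0,0],60],[[0,-0.2,0],[0,0,0],60],[[0,-0.2,0],[0,0,0],60],[[0,-0.2,0],[0,0,0],60]])

```text
clock: 9.85
ee_pos: [0.5265, 0.1289, 0.03]
ee_rot: [-0.498, -0.502, -0.498, 0.502]
force: [-0.2, 1.2, -0.5]
gripper_width: 0.0604
```

Call:
jog_arm(targets=[[[0,-0.2,0],[0,0,0],60],[[0,-0.2,0],[0,0,0],60],[[0,-0.2,0],[0,0,0],60],[[0,-0.2,0],[0,0,0],60],[[0,-0.2,0],[0,0,0],60],[[0,-0.2,0],[0,0,0],60]])

```text
clock: 10.45
ee_pos: [0.5265, 0.0989, 0.0301]
ee_rot: [0.498, 0.502, 0.498, -0.502]
force: [-0.8, 0.5, -0.8]
gripper_width: 0.0602
```

Run:
```python
from h import *
im,d=look('top'); cv2.imwrite('pics/t4.png',cv2.resize(im[180:340,170:420],(800,512)))
```

```text
(no output)
```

View pics/t4.png

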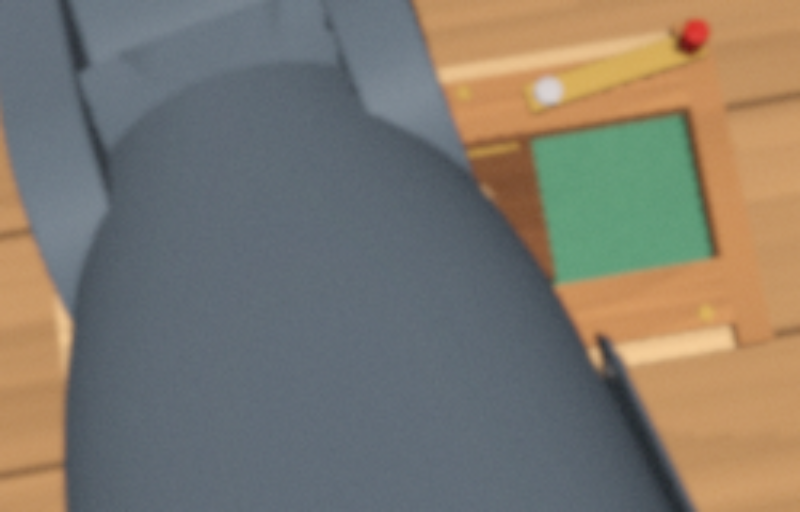

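The blank is inside the fences, with its front edge past the deck step at crop (540,210). The push force is about 1 N, so I'll continue.

Call:
jog_arm(targets=[[[0,-0.2,0],[0,0,0],60],[[0,-0.2,0],[0,0,0],60],[[0,-0.2,0],[0,0,0],60],[[0,-0.2,0],[0,0,0],60],[[0,-0.2,0],[0,0,0],60],[[0,-0.2,0],[0,0,0],60],[[0,-0.2,0],[0,0,0],60],[[0,-0.2,0],[0,0,0],60],[[0,-0.2,0],[0,0,0],60],[[0,-0.2,0],[0,0,0],60]])

```text
clock: 11.5
ee_pos: [0.5264, 0.049, 0.03]
ee_rot: [-0.498, -0.502, -0.498, 0.502]
force: [-1.7, 1.7, 1.5]
gripper_width: 0.0598
```

Call:
jog_arm(targets=[[[0,-0.2,0],[0,0,0],60],[[0,-0.2,0],[0,0,0],60],[[0,-0.2,0],[0,0,0],60],[[0,-0.2,0],[0,0,0],60],[[0,-0.2,0],[0,0,0],60],[[0,-0.2,0],[0,0,0],60],[[0,-0.2,0],[0,0,0],60],[[0,-0.2,0],[0,0,0],60],[[0,-0.2,0],[0,0,0],60]])

```text
clock: 12.4
ee_pos: [0.5264, 0.0039, 0.0301]
ee_rot: [-0.498, -0.502, -0.498, 0.502]
force: [0.6, 0.5, -0.8]
gripper_width: 0.0602
```

Call:
jog_arm(targets=[[[0,-0.1,0],[0,0,0],60],[[0,-0.1,0],[0,0,0],60],[[0,-0.1,0],[0,0,0],60],[[0,-0.1,0],[0,0,0],60],[[0,0,0],[0,0,0],60]])

```text
clock: 12.9
ee_pos: [0.5265, -0.0059, 0.0301]
ee_rot: [-0.498, -0.502, -0.498, 0.502]
force: [-0.8, 1.1, -0.7]
gripper_width: 0.06
```

Run:
```python
from h import *
im,d=look('side');C=cloud('side',d); cv2.imwrite('pics/s5.png',cv2.resize(im[150:300,250:450],(800,600)))
```

```text
(no output)
```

View pics/s5.png

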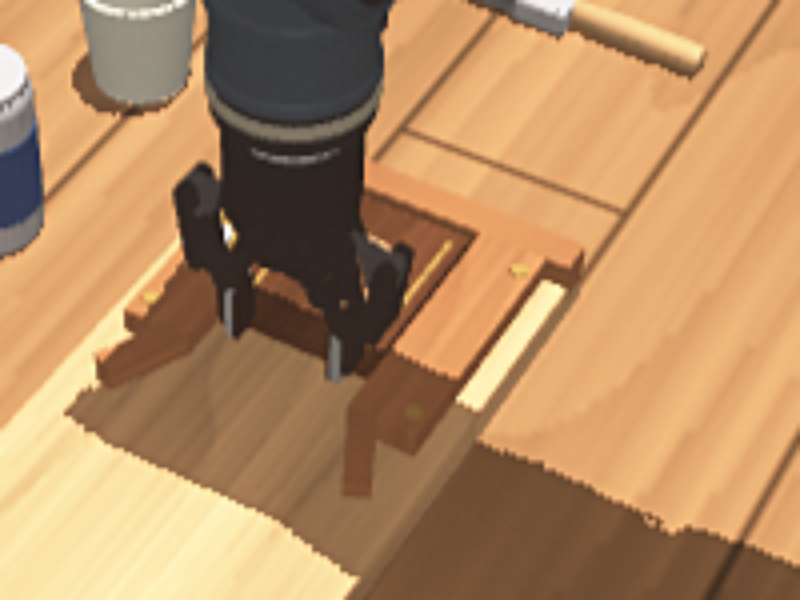

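The fingers are at the rear face, and the blank's full rear height still shows above the deck. I don't think the rear has dropped yet, so I'll push a few mm more.

Call:
jog_arm(targets=[[[0,-0.08,0],[0,0,0],60],[[0,-0.08,0],[0,0,0],60],[[0,0,0],[0,0,0],60]])

```text
clock: 13.25
ee_pos: [0.5265, -0.0098, 0.0301]
ee_rot: [-0.498, -0.502, -0.498, 0.502]
force: [-0.1, 0.8, 1.0]
gripper_width: 0.0601
```

Call:
jog_arm(targets=[[[0,-0.06,0],[0,0,0],60],[[0,0,0],[0,0,0],60],[[0,0,0],[0,0,0],60]])

```text
clock: 13.55
ee_pos: [0.5265, -0.0102, 0.0301]
ee_rot: [0.498, 0.502, 0.499, -0.501]
force: [0.7, 8.2, -0.1]
gripper_width: 0.0601
```

Run:
```python
from h import *
im,d=look('side');C=cloud('side',d); z=C[...,2]
for Y in(-.03,-.04,-.06,-.08,-.1,-.12,-.135):
    print(Y,[ (round(float(np.median(z[m]))*1000,1) if (m:=(abs(C[...,1]-Y)<.004)&(abs(C[...,0]-X)<.006)&(z>0)&(z<.06)).any() else None) for X in(.485,.5,.515,.53,.545,.56)])
print(telemetry.read_state()['force'])
```

```text
-0.03 [40.8, None, 39.2, 39.8, 39.6, 41.2]
-0.04 [38.8, None, None, 40.3, 41.5, 40.3]
-0.06 [38.1, None, None, 42.1, None, 38.3]
-0.08 [40.1, None, 41.0, None, None, None]
-0.1 [40.4, 40.3, None, None, None, None]
-0.12 [40.4, 40.6, 40.5, 40.8, 40.9, None]
-0.135 [38.9, 39.4, 40.9, 40.0, 40.6, None]
[-0.44437051  7.91520555  0.44865236]
```

The blank is flat at about 40 mm everywhere and the stop has been reached at 8 N. I'll back off and fetch the keeper.

Call:
jog_arm(targets=[[[0,0.3,0],[0,0,0],60],[[0,0.1,0.6],[0,0,0],60],[[0,0,1],[0,0,0],60],[[0,0,1],[0,0,0],60],[[0,0,1],[0,0,0],50],[[0.4,-0.6,0.5],[0,0,0.45],36],[[0.6,-1,0],[0,0,0.5],36],[[0.6,-1,0],[0,0,0.5],36],[[0.6,-1,0],[0,0,0.5],36],[[0.6,-1,0],[0,0,0.5],36],[[0.6,-1,0],[0,0,0],36],[[0.16,-0.38,0],[0,0,0],36]])

```text
clock: 14.8
ee_pos: [0.6163, -0.1524, 0.1321]
ee_rot: [0.558, 0.434, 0.558, -0.435]
force: [-0.5, 0.1, -0.4]
gripper_width: 0.0358
```

Run:
```python
from h import *
im,d=look('side');hs=cv2.cvtColor(im,cv2.COLOR_BGR2HSV);C=cloud('side',d)
r=((hs[...,0]<6)|(hs[...,0]>174))&(hs[...,1]>170);r[:150]=0;r[240:]=0
v,u=np.nonzero(r);print(u.min(),u.max(),v.min(),v.max());q=r&(C[...,2]>.06)&(C[...,2]<.1);print(np.median(C[q],0),q.sum(),telemetry.read_state()['ee_pos'])
```

```text
316 323 172 184
[ 0.61181052 -0.14022052  0.07706736] 73 [ 0.61616132 -0.15279337  0.13200882]
```

Call:
jog_arm(targets=[[[0,0,-0.8],[0,0,0],36],[[0,0,-0.8],[0,0,0],36],[[0,0,-0.8],[0,0,0],36],[[0,0,-0.4],[0,0,0],36],[[0,0,0],[0,0,0],23],[[0,0,0],[0,0,0],23]])

```text
clock: 15.45
ee_pos: [0.6157, -0.1503, 0.0633]
ee_rot: [0.558, 0.434, 0.558, -0.434]
force: [0.5, 0.0, 0.7]
gripper_width: 0.0231
```

Call:
jog_arm(targets=[[[-0.42,-0.05,0],[0,0,-1],23],[[-0.42,0,0],[0,0,-1],23],[[-0.42,0.06,0],[0,0,-1],23],[[-0.41,0.1,0],[0,0,-1],23],[[-0.4,0.14,0],[0,0,-1],23],[[-0.385,0.17,0],[0,0,-1],23],[[-0.365,0.205,0],[0,0,-1],23],[[-0.34,0.245,0],[0,0,-1],23]])

```text
clock: 16.25
ee_pos: [0.537, -0.129, 0.064]
ee_rot: [0.333, 0.625, 0.331, -0.624]
force: [1.8, 0.7, 0.1]
gripper_width: 0.0227
```

Call:
jog_arm(targets=[[[-0.31,0.28,0],[0,0,-1],23],[[-0.28,0.31,0],[0,0,-1],23],[[-0.25,0.34,0],[0,0,-1],23],[[-0.21,0.36,0],[0,0,-1],23],[[-0.17,0.38,0],[0,0,-1],23],[[-0.13,0.4,0],[0,0,-1],23],[[-0.09,0.41,0],[0,0,-0.8],23],[[-0.05,0.3,0],[0,0,0],23],[[0,0.2,0],[0,0,0],23],[[0,0,0],[0,0,0],23]])

```text
clock: 17.25
ee_pos: [0.4997, -0.054, 0.0631]
ee_rot: [0.096, 0.701, 0.096, -0.7]
force: [0.6, 1.0, 0.4]
gripper_width: 0.0229
```

Now I press gently toward the stop.

Call:
jog_arm(targets=[[[0,0.08,0],[0,0,0],23],[[0,0.08,0],[0,0,0],23],[[0,0,0],[0,0,0],23]])

```text
clock: 17.55
ee_pos: [0.4993, -0.0504, 0.0626]
ee_rot: [0.095, 0.701, 0.095, -0.701]
force: [0.9, 0.2, 0.0]
gripper_width: 0.0228
```

Call:
jog_arm(targets=[[[0,0.08,0],[0,0,0],23],[[0,0.08,0],[0,0,0],23],[[0,0,0],[0,0,0],23]])

```text
clock: 17.85
ee_pos: [0.4992, -0.0462, 0.0625]
ee_rot: [-0.095, -0.701, -0.095, 0.701]
force: [0.3, 0.9, -0.1]
gripper_width: 0.0232
```

Call:
jog_arm(targets=[[[0,0.06,0],[0,0,0],23],[[0,0,0],[0,0,0],23]])

```text
clock: 18.05
ee_pos: [0.4992, -0.0458, 0.0625]
ee_rot: [-0.096, -0.701, -0.094, 0.701]
force: [0.0, -8.4, -1.2]
gripper_width: 0.023
```

Call:
jog_arm(targets=[[[0,0.06,0],[0,0,0],23],[[0,0,0],[0,0,0],23]])

```text
clock: 18.25
ee_pos: [0.4992, -0.0455, 0.0625]
ee_rot: [-0.096, -0.7, -0.093, 0.701]
force: [-0.6, -19.0, -0.9]
gripper_width: 0.0233
```

Call:
jog_arm(targets=[[[0,-0.15,0],[0,0,0],23],[[0,0,0],[0,0,0],34],[[0,0,0],[0,0,0],34],[[0,0,0.5],[0,0,0],34],[[0,0,1],[0,0,0],34],[[0,0,1],[0,0,0],34],[[0,0,1],[0,0,0],34],[[-0.6,-1,0.8],[0,0,0],34],[[-0.7,-1,0],[0,0,0],34],[[-0.7,-1,0],[0,0,0],34],[[-0.7,-1,0],[0,0,0],34],[[-0.7,-1,0],[0,0,0],34]])

```text
clock: 19.45
ee_pos: [0.4135, -0.1727, 0.1702]
ee_rot: [0.095, 0.701, 0.095, -0.701]
force: [0.5, -0.2, 0.2]
gripper_width: 0.0341
```

Call:
jog_arm(targets=[[[-0.7,-1,0],[0,0,0],34],[[-0.7,-1,0],[0,0,0],34],[[-0.7,-1,0],[0,0,0],34],[[-0.7,-1,0],[0,0,0],34],[[-0.7,-1,0],[0,0,0],34],[[-0.7,-1,0],[0,0,0],34],[[0,0,0],[0,0,0],34],[[0,0,0],[0,0,0],34]])

```text
clock: 20.25
ee_pos: [0.3091, -0.3222, 0.17]
ee_rot: [0.094, 0.701, 0.095, -0.701]
force: [0.3, -0.6, 0.4]
gripper_width: 0.0342
```

Run:
```python
from h import *
im,d=look('top','t6.png');C=cloud('top',d);z=C[...,2]
hs=cv2.cvtColor(im,cv2.COLOR_BGR2HSV)
r=((hs[...,0]<6)|(hs[...,0]>174))&(hs[...,1]>170)&(z>.078)&(z<.1)&(C[...,0]>.4)
p=C[r].mean(0);print('peg',p,r.sum())
for Y in(-.025,-.035,-.075,-.1,-.12,-.135): print(Y,[(round(float(np.median(z[m]))*1000,1) if (m:=(abs(C[...,1]-Y)<.003)&(abs(C[...,0]-X)<.005)).any() else None) for X in(.485,.5,.53,.56,.57)])
cv2.imwrite('pics/t6c.png',np.vstack([cv2.resize(im[190:310,270:430],(800,600))]))
```

```text
peg [ 0.50082043 -0.0484763   0.08631202] 43
-0.025 [40.3, 40.1, 40.2, 39.3, 39.8]
-0.035 [40.5, 41.3, 40.5, 41.1, 41.3]
-0.075 [40.5, 40.1, 40.6, 40.3, 40.9]
-0.1 [40.5, 40.9, 42.0, 40.1, 40.2]
-0.12 [40.8, 41.0, 39.2, 40.4, 40.8]
-0.135 [40.6, 40.5, 40.1, 40.5, 41.4]
```

View pics/t6c.png

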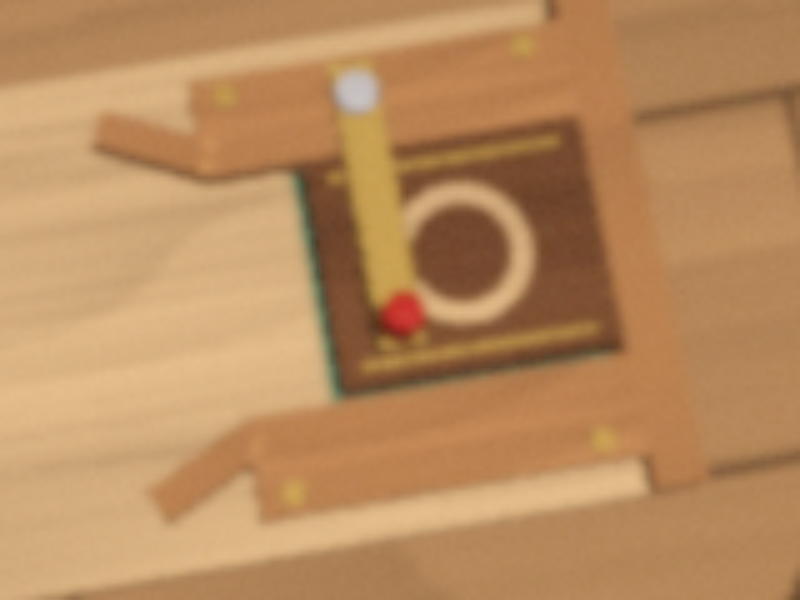

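View pics/t6.png

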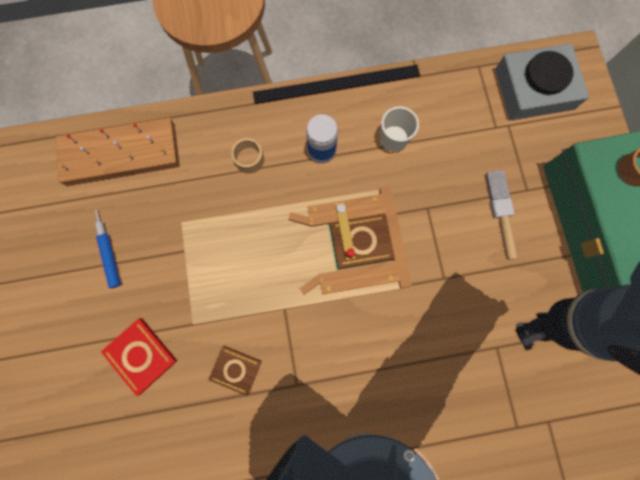

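The blank is seated square in the pocket at crop (465,260). The keeper lies straight across it, with the peg at crop (403,313), and every other item is where it started. I'll hand in.

```bash
python3 -c "
from h import *
print(robot.hand_in())"
```

```text
the job is handed in; nothing more can be done
None
```

The job is done and handed in, with about 20 s of the 72 s used. I swung the keeper clear, pushed the larger dark blank along the deck into the pocket without lifting it, then swung the keeper back across it.

**Blank:** its top reads about 40 mm across the pocket (single readings 39–42 mm). That matches a blank lying flat on the floor. It looks square in the last picture.

**Keeper:** I pressed it to its 0-rad stop, reaching 19 N, and released it. Afterwards the peg was at (0.501, -0.048), about 2 mm from where I expected it.

**Other things:** in the last picture they are where they started, and the gripper is clear of everything.

**Failures or disagreements:** none of the final checks failed. On the way, one measurement of the blank was spoiled because the arm was in view. In another, the blank appeared about 3 mm off the channel's centre line, so I steered it slightly and it went in at about 1–2 N.

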